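Tuck the verge trim under the loose shingles and hold it down

ROBOT

A 6-joint arm with a two-finger parallel gripper is mounted at the origin on the work surface. World frame = base frame: x ahead of the robot, y to its left, z up, the work surface at z = 0. Lengths are in m, angles in rad, forces in N, time in s.
With the tool pointing down it reaches from about 0.35 to 0.775 m from the base axis. Payload 7.3 kg.
Tool frame: the origin (TCP) lies on the centre line of the jaws, within the pads' length; the fingertips stand bot.tcp_to_tips ahead of it and the grasp point (between the pads) is the TCP (bot.tcp_to_tips is the distance from the TCP to the fingertips, in m); z points along the fingers, y is the line along which they close (so a half turn about z gives the same grasp; the last joint's range is limited). The gripper opens to 92 mm and grips with 3 to 60 N. Pads are 19 mm wide; open, the fingers measure 130 mm over their backs; the gripper's body (75 mm by 190 mm) begins 47 mm behind the grasp point.
Start: joints at [1.108, 0.342, 1.524, -0, 1.275, -0.146], TCP at [0.164, 0.499, 0.246] pointing down, gripper open.
Joint ranges: [-2.53, 2.53], [-0.77, 2.02], [0.04, 2.7], [-1, 4.14], [0.28, 2.66], [-3.11, 3.11]. Speed limits (rad/s): [2.57, 2.57, 3.14, 3.14, 3.14, 3.14].

INTERFACE

Orientations are given as a unit quaternion [x, y, z, w].
In Python, from workcell import status, cams, workorder, outline_of, bot gives the robot as it stands.
- The arm moves only by the shell command python3 -m handwheel 'ROWS' [OPENING] [FORCE]. ROWS is JSON, a list of rows, each a list of 4 numbers: the shift along the tool's x, y, z in cm, then the turn about the tool's z in rad. In form: [[x, y, z, yaw], ...]. A call has 1 to 12 rows; each row is the pose to reach, as a shift and turn from the pose commanded when the call began, along the tool's axes at that moment; what a row does not reach only later rows make up. A row lasts 1/12 s, in which the tool goes at most 41.7 mm and 7.16 degrees, less where a joint would pass 70% of its speed; a pose out of reach is approached as far as the arm can. A call with a gripper value outside its range is refused whole. OPENING is the closure, from 0 (fully open) to 1 (shut), set as the call begins (- or left out, the last holds). The fingers move at their own pace and stop on an object; FORCE is the grip in N (left out, the last holds). Time passes only in rows, so rows that repeat a pose let the fingers close. It gives the time, the measured TCP pose, the force, the opening and the grip force at its end, in the units of the state.
- status.observe(): the state, without advancing time (a new reading comes with each control period).
- cams.camera(name): name is "scene" or "top" or "wrist"; returns a dict with "image" (400x640x3 uint8, red, green, blue), "range_z" (400x640 float32, m along the optical axis (not along the pixel's ray), 0 where there is no reading), "intrinsics" (3x3 intrinsics, pixels), "origin" and "rotation" of the camera in the world; the wrist camera has in their place "T_tool_cam" (4x4, takes a point from camera to tool coordinates, whose origin is the TCP and whose axes are the flange's). Camera axes: x right, y down, z forward; pixel columns grow to the right and rows downward; lengths in m; the calibration is good to about 2 mm. A picture is of the moment at which its call begins: read the wrist's pose just before it.
- workorder.hand_in(): hands the job in; it is judged then, once.
Trained networks look in a picture, given as the dict that the camera call returned (one of the last four; its "shot" number tells which), for a name from the list of things; names that differ only in an ending like _2 or _b are one class to them, and where a whole thing is asked for, a point or a joint stands for the part that bears it (a point fixed in the world has none). Each returns a list of dicts, best first, with "confidence" (0 to 1); they miss things now and then, are a little off and sometimes report something else, mostly with a low value. They report only what shows in the picture. A call takes as long as a camera call.
- outline_of(picture, target): "mask" (400x640 bool, what is visible of it) and "extent" ([left, top, width, height] in pixels, round what is visible of it).
The state is a dict: "time_s": time; "q": joint angles; "qvel": joint speeds; "effort": joint torques, N m; "tcp_pos": TCP position; "ee_rot": TCP orientation; "force": force on the tool from outside, world axes, zero at the start; "moment": the same for the moment, N m; "gripper_width": finger opening in m; "finger_force": force on a finger pad.
Only numpy, scipy, OpenCV 4.12 (cv2) and the standard library are available. Lean on these libraries where they do the work, as an engineer would, in place of code of your own. Each camera call takes 0.05 s, during which the arm holds its last target. There are 200 camera calls.

TASK

Take the loose aluminium verge trim by its raised rib and slide its flat flange under the loose side edges of the three lapped shingles on the insect-hotel roof panel, without lifting the shingles, until it butts against the lath ends with its rib flush along the edge of the board and its ends even with the board's ends, like the trim already fitted on the other side. Leave the reed tin, the nail tin and the hammer where they are. Do not let go: finish while still holding the trim with the gripper and pressing it down flat on the board, with about a kilo of push, so that it can be nailed.

Things in the scene. Friction and masses are not known exactly. Their poses are not given: they have to be found in the camera images.
- trim: Loose verge trim, bare aluminium, rigid, 0.15-0.31 kg, 240 mm long (its x): a flat flange 3 mm thick with a hollow rib 12 mm wide, 30 mm high along one long edge. Origin: underside, under mid-rib. z up; rib covers y -6 to +6 mm, the flange goes on to its free edge at y = +66 mm. Starts lying on the bench (z = 0), rib up, flange towards the robot's left. Grip the rib from above.
- trim_rib (a point): Middle of the top of the trim's rib, 30 mm above the trim's origin.
- trim_edge (a point): Middle of the free edge of the trim's flange, on the underside: 66 mm along y from the trim's origin.
- roof: Roof panel fixed level on the bench. Board 240 mm (x, up-slope; eave at -x) by 260 (y) by 18 thick, top at z = 18 mm; origin: centre of underside. Open verge: its -y edge (y = -130 mm, the robot's right). Lapped shingles 5 mm thick end at y = -88 mm, tops up to 20 mm above the board. An identical trim is already fitted at y = +130. Cleats 12 mm high at the other edges.
- board: The plywood board of the roof panel by itself (same origin and axes as the roof): 240 by 260 by 18 mm, without laths and shingles. The trim must be pressed down on it.
- verge_seat (a point): Point on the board's top (z = 18 mm), half way along the open verge, 6 mm in from its edge (roof y = -124 mm): the trim's origin lies here when home, its axes parallel to the roof's.
- lath_line (a point): Point on the board's top under the shingles, mid-length, on the line of the lath ends (roof y = -58 mm), where trim_edge lies when home. The laths (7 mm high, the eave one 12.5) run along y and carry the shingles; so from y = -88 to -58 mm a slot lies open between board and shingles, 30 mm deep and at least 7 mm high.
- shingle_1 (a joint): Lift angle (rad) of the eave shingle at the open verge: 0 lying, grows as its loose outer edge rises. It pivots on its inner nails, 70 mm in from that edge; a weak spring (about 1 N at the edge to start it, 0.6 N more per mm) lays it down again. It cannot be pushed down.
- shingle_2 (a joint): Lift angle of the middle shingle at the open verge, pivot 52 mm from its edge (about 1.2 N to start it, 1.1 N more per mm).
- shingle_3 (a joint): Lift angle of the uppermost shingle at the open verge, pivot 70 mm from its edge, as shingle_1.
- reed_tin: Bystander: food tin 78 mm across and 110 mm high packed with reed stalks up to 160 mm high; origin under its centre.
- nail_tin: Bystander: low open tin of copper nails, 68 mm across, 36 mm high; origin under its centre.
- hammer: Bystander: hammer lying on the bench to the left of the roof panel; origin under it.

How it is judged:
At the end, for the whole second after the job is handed in: Flange under the shingles, its edge within 4 mm of the lath ends, trim parallel within 2 deg, ends even within 8 mm, flat on the board (2.5 mm, 2 deg); gripper on it, over 6 N between trim and board; shingles down (under 0.02 rad); bystanders within 20 mm of their places (y of trim_edge in the frame of roof between -0.062 and -0.054 m and y of trim in the frame of roof below -0.116 m and x of trim in the frame of roof between -0.008 and 0.008 m and angle between the x axis of trim and the x axis of roof, either way round below 0.035 rad and z of trim in the frame of roof between 0.0155 and 0.0205 m and z of trim_edge in the frame of roof below 0.0205 m and angle between trim's own z axis and vertical below 0.035 rad and contact force between trim and board above 6 N and contact force between the fingers and trim above 4 N and linear speed of trim below 0.01 m/s and value of joint each of shingle_1, shingle_2, shingle_3 below 0.02 rad and distance of each of reed_tin, nail_tin, hammer from where it was at the start of the episode below 0.02 m); the arm keeps its last pose, push and grip.
It fails at once if a shingle's loose edge is lifted by more than about 3 mm (value of joint any of shingle_1, shingle_3 above 0.043 rad or value of joint shingle_2 above 0.058 rad).
It fails at once if a bystander is moved by more than 20 mm (distance of any of reed_tin, nail_tin, hammer from where it was at the start of the episode above 0.02 m).
It also fails if it takes over 40 s, if anything falls off the work surface, if the arm or the gripper's body presses on something with over 40 N, if the wrist force passes 120 N, or if a joint passes its speed limit or range.

## Working session

There is one attempt and no reset: what is moved stays moved. The work goes in short steps, Python scripts to look and compute and a shell command to move; the robot and the scene stay as the last step left them, time stands still between calls to the robot, and variables do not carry over. Pictures are saved under pics/ and viewed, at most 10 in all, crops included, and the job is handed in when it is done.

```bash
mkdir -p pics; ls; cat > h.py <<'E'
import numpy as np, cv2
from workcell import status, cams, workorder, outline_of, bot
from scipy.spatial.transform import Rotation as R
def cloud(p, T=None):
    z=p["range_z"]; K=np.array(p["intrinsics"]); v,u=np.indices(z.shape)
    c=np.stack([(u-K[0,2])/K[0,0]*z,(v-K[1,2])/K[1,1]*z,z],-1)
    if T is None: M,o=np.array(p["rotation"]),np.array(p["origin"])
    else: M,o=T[:3,:3],T[:3,3]
    return c@M.T+o
def toolT():
    s=status.observe(); T=np.eye(4); T[:3,:3]=R.from_quat(s["ee_rot"]).as_matrix(); T[:3,3]=s["tcp_pos"]; return T
def save(n,im): cv2.imwrite(f"pics/{n}.png",im[...,::-1])
E
python3 - <<'E'
from h import *
s=status.observe(); print({k:np.round(v,3) for k,v in s.items()}, bot.tcp_to_tips); print(toolT()[:3,:3].round(3))
p=cams.camera("top"); save("top",p["image"]); C=cloud(p); np.save("top.npy",C)
print(p["origin"],np.round(p["rotation"],2))
for n in ["trim","roof","board","reed_tin","nail_tin","hammer"]:
    for d in outline_of(p,n)[:2]:
        m=d["mask"]&(p["range_z"]>0); q=C[m]; print(n,round(d["confidence"],2),d["extent"],np.median(q,0).round(3),np.percentile(q,1,0).round(3),np.percentile(q,99,0).round(3))
E
```

```text
pics
{'time_s': np.float64(0.0), 'q': array([ 1.108,  0.343,  1.525, -0.   ,  1.275, -0.146]), 'qvel': array([ 0.001, -0.001,  0.001, -0.001, -0.001, -0.   ]), 'effort': array([ 1.0000e-03, -4.3124e+01, -2.4423e+01,  7.2000e-02,  5.6000e-02,
       -0.0000e+00]), 'tcp_pos': array([0.163, 0.499, 0.245]), 'ee_rot': array([ 0.158,  0.987, -0.001, -0.   ]), 'force': array([-0.7  ,  0.131, -0.037]), 'moment': array([0.001, 0.008, 0.034]), 'finger_force': np.float64(0.0), 'gripper_width': np.float64(0.092)} 0.019
[[-0.95   0.312 -0.001]
 [ 0.312  0.95  -0.001]
 [ 0.    -0.001 -1.   ]]Traceback (most recent call last):
  File "<stdin>", line 3, in <module>
  File "h.py", line 9, in cloud
    return c@M.T+o
           ~^~~~
ValueError: matmul: Input operand 1 has a mismatch in its core dimension 0, with gufunc signature (n?,k),(k,m?)->(n?,m?) (size 4 is different from 3)
```

```bash
sed -i 's/M,o=np.array(p\["rotation"\]),/M,o=R.from_quat(p["rotation"]).as_matrix(),/' h.py
python3 - <<'E'
from h import *
p=cams.camera("top"); save("top",p["image"]); C=cloud(p); np.save("top.npy",C)
print(p["origin"],np.round(p["rotation"],2))
for n in ["trim","roof","board","reed_tin","nail_tin","hammer"]:
    for d in outline_of(p,n)[:2]:
        m=d["mask"]&(p["range_z"]>0); q=C[m]; print(n,round(d["confidence"],2),d["extent"],np.median(q,0).round(3),np.percentile(q,1,0).round(3),np.percentile(q,99,0).round(3))
        if n=="trim":
            r=q[(q[:,2]>.02)&(q[:,2]<.04)]; 
            if len(r)>20: print(len(r),"rib",cv2.minAreaRect(r[:,:2].astype(np.float32)*1000)); 
            print(cv2.minAreaRect(q[:,:2].astype(np.float32)*1000))
E
```

```text
[0.33322634 0.04585617 1.19623381] [-0.69  0.71 -0.08  0.08]
trim 0.68 [269.0, 221.7, 27.6, 27.8] [0.488 0.156 0.035] [0.452 0.115 0.03 ] [0.523 0.195 0.041]
519 rib ((488.432861328125, 155.86111450195312), (70.08956909179688, 80.23529815673828), 7.738831520080566)
((488.432861328125, 155.86111450195312), (70.08956909179688, 80.23529815673828), 7.738831520080566)
roof 0.76 [214.4, 171.5, 96.9, 87.4] [0.561 0.23  0.033] [0.43  0.084 0.005] [0.701 0.37  0.05 ]
roof 0.19 [261.2, 170.2, 28.8, 38.4] [0.642 0.182 0.034] [0.589 0.139 0.026] [0.698 0.225 0.041]
board 0.96 [270.3, 167.8, 37.3, 74.7] [0.583 0.111 0.018] [ 0.472  0.077 -0.001] [0.705 0.147 0.028]
reed_tin 0.57 [382.8, 134.0, 34.5, 42.2] [ 0.721 -0.222  0.111] [ 0.698 -0.268  0.002] [ 0.767 -0.195  0.16 ]
hammer 0.96 [165.5, 180.4, 23.8, 80.2] [0.58  0.499 0.024] [ 0.421  0.468 -0.   ] [0.671 0.55  0.031]
```

View pics/top.png

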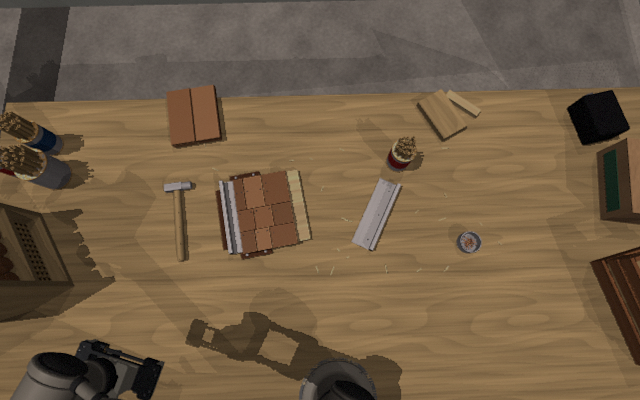

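The top view shows the roof panel at (215–311, 170–258), rotated by a few degrees, with its open verge board strip at (290–310, 170–242). The trim lies at (354–402, 178–250), the reed tin at (403, 153) right by its far end, and the nail tin at (469, 242). The network's "trim" hit was wrong (it landed on the shingles), so I'll measure from the cloud.

```bash
cat > a.py <<'E'
from h import *
C=np.load("top.npy"); im=cv2.imread("pics/top.png").astype(int)
sat=im.max(2)-im.min(2)
v,u=np.indices(sat.shape)
m=(sat<25)&(im.min(2)>110)&(u>345)&(u<410)&(v>172)&(v<255)
m=cv2.morphologyEx(m.astype(np.uint8),cv2.MORPH_OPEN,np.ones((3,3)))>0
q=C[m]; print(m.sum(),"trim",cv2.minAreaRect(q[:,:2].astype(np.float32)*1000),q.min(0).round(3),q.max(0).round(3))
reg=(u>345)&(u<410)&(v>178)&(v<255)&(C[...,2]>.02)&(C[...,2]<.04); r=C[reg]
print(len(r),"rib",cv2.minAreaRect(r[:,:2].astype(np.float32)*1000),np.median(r,0).round(4))
d=np.linalg.svd(r[:,:2]-r[:,:2].mean(0))[2][0] if len(r) else 0; print(d, r[:,:2].mean(0))
# board strip: pale, z ~ .018
reg=(u>280)&(u<318)&(v>165)&(v<250)&(abs(C[...,2]-.018)<.006)
b=C[reg]; print(len(b),"strip",cv2.minAreaRect(b[:,:2].astype(np.float32)*1000),np.median(b[:,2]))
# fitted trim rib
reg=(u>213)&(u<245)&(v>165)&(v<260)&(C[...,2]>.040)&(C[...,2]<.055); f=C[reg]
print(len(f),"fitted",cv2.minAreaRect(f[:,:2].astype(np.float32)*1000),np.median(f,0).round(4)); d=np.linalg.svd(f[:,:2]-f[:,:2].mean(0))[2][0]; print(d)
E
python3 a.py
```

```text
1469 trim ((483.1485900878906, -101.87345886230469), (90.48452758789062, 411.114990234375), 57.83470916748047) [ 0.333 -0.228 -0.005] [0.673 0.046 1.196]
285 rib ((540.1290893554688, -173.30409240722656), (12.348593711853027, 239.58441162109375), 63.54080581665039) [ 0.536  -0.1705  0.0297]
[-0.89404148  0.44798418] [ 0.53697993 -0.17157464]
905 strip ((589.3196411132812, 111.43621826171875), (240.0357666015625, 42.251617431640625), 9.434712409973145) 0.017928842507003884
323 fitted ((555.9445190429688, 312.32318115234375), (239.1455841064453, 70.55207824707031), 9.322399139404297) [0.548  0.3386 0.0478]
[-0.98611485 -0.16606477]
```

Measured: trim rib centre (0.540, −0.173) with x axis at −26.5°, and roof yaw +9.4°, which puts verge_seat at about (0.592, 0.097). Next I'll move to above the trim.

```bash
python3 -m handwheel '[[-10,-9,0,0.07],[-28,-26,0,0.145],[-28,-26,0,0.145],[-28,-26,0,0.145],[-28,-26,0,0.145],[-28,-26,0,0.145],[-28,-26,0,0.145],[-28,-26,0,0.145],[-28,-26,0,0.145],[-28,-26,0,0.145],[-28,-26,0,0.145],[-28,-26,0,0.145]]' 0 50
python3 - <<'E'
from h import *
T=toolT(); print(T.round(4)); print((T[:3,:3].T@(np.array([.540,-.1733,.12])-T[:3,3])*100).round(2), status.observe()["q"].round(2))
E
```

```text
time_s: 1.4
tcp_pos: [0.3485, 0.1648, 0.2457]
ee_rot: [0.23, 0.973, 0.0, -0.0]
force: [0.1, 0.4, -0.3]
gripper_width: 0.0919
finger_force: 0.0
[[-8.944e-01  4.472e-01 -3.000e-04  3.485e-01]
 [ 4.472e-01  8.944e-01  6.000e-04  1.648e-01]
 [ 6.000e-04  4.000e-04 -1.000e+00  2.457e-01]
 [ 0.000e+00  0.000e+00  0.000e+00  1.000e+00]]
[-32.26 -21.68  12.54] [ 0.24  0.08  1.86  0.    1.2  -0.87]
```

```bash
python3 -m handwheel '[[-10,-7,0,0],[-32.3,-21.7,4,0],[-32.3,-21.7,6,0],[-32.3,-21.7,6,0],[-32.3,-21.7,6,0],[-32.3,-21.7,6,0],[-32.3,-21.7,6,0],[-32.3,-21.7,6,0],[-32.3,-21.7,6,0],[-32.3,-21.7,6,0],[-32.3,-21.7,6,0],[-32.3,-21.7,6,0]]'
cat > rib.py <<'E'
from h import *
import sys
T=toolT(); p=cams.camera("wrist"); save(sys.argv[1],p["image"])
C=cloud(p,T@np.array(p["T_tool_cam"])); np.save(sys.argv[1]+".npy",C)
z=p["range_z"]
m=((z>0)&(abs(C[...,2]-.03)<.006)&(np.hypot(C[...,0]-.54,C[...,1]+.173)<.135)).astype(np.uint8)
n,l,st,_=cv2.connectedComponentsWithStats(m); k=1+np.argmax(st[1:,4]); r=C[l==k]
print(len(r),cv2.minAreaRect(r[:,:2].astype(np.float32)*1000),np.median(r[:,2]))
print(T.round(4))
for d in outline_of(p,"trim")[:2]: print(d["confidence"],d["extent"])
E
python3 rib.py w1
```

```text
time_s: 2.4
tcp_pos: [0.5415, -0.1717, 0.1848]
ee_rot: [0.228, 0.974, 0.001, -0.001]
force: [-0.9, 0.6, 0.1]
gripper_width: 0.0915
finger_force: 0.0
2956 ((534.906005859375, -172.51907348632812), (11.996023178100586, 220.55020141601562), 63.13033676147461) 0.031120859982104204
[[-8.958e-01  4.444e-01 -1.600e-03  5.415e-01]
 [ 4.444e-01  8.958e-01  1.500e-03 -1.717e-01]
 [ 2.100e-03  6.000e-04 -1.000e+00  1.848e-01]
 [ 0.000e+00  0.000e+00  0.000e+00  1.000e+00]]
0.65 [309.1, 54.1, 79.1, 230.0]
```

View pics/w1.png

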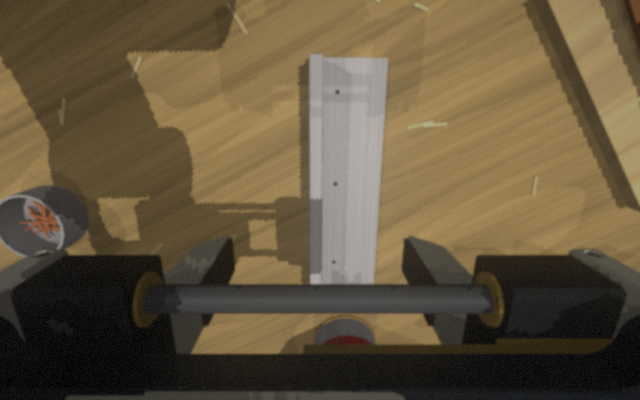

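The wrist view shows the rib at columns 309–322 and the flange out to 388, with the jaws straddling it; the rib line agrees with the top view to within 2 mm. Descend and grip.

```bash
python3 -m handwheel '[[0,-0.2,4,0],[0,-0.2,8,0],[0,-0.2,11,0],[0,-0.2,13,0],[0,-0.2,14.5,0],[0,-0.2,15.5,0],[0,-0.2,15.9,0],[0,-0.2,15.9,0],[0,-0.2,15.9,0]]'
python3 -m handwheel '[[0,0,0,0],[0,0,0,0],[0,0,0,0],[0,0,0,0],[0,0,0,0],[0,0,0,0],[0,0,0,0],[0,0,0,0],[0,0,0,0],[0,0,0,0]]' 1 45
```

```text
time_s: 3.25
tcp_pos: [0.5408, -0.175, 0.0278]
ee_rot: [0.228, 0.974, -0.0, 0.001]
force: [-0.2, -1.0, 1.2]
gripper_width: 0.0917
finger_force: 0.0
time_s: 4.08
tcp_pos: [0.5402, -0.1754, 0.0266]
ee_rot: [0.229, 0.973, 0.0, -0.0]
force: [0.2, 0.1, 0.1]
gripper_width: 0.0296
finger_force: 0.0
```

```bash
python3 -m handwheel '[[0,0,0.1,0],[0,0,0.1,0],[0,0,0.1,0],[0,0,0.1,0],[0,0,0.1,0],[0,0,0.1,0]]' 1 45
python3 -m handwheel '[[0,0,-1,0],[0,0,-2.5,0],[0,0,-4.5,0],[0,0,-6.5,0],[0,0,-8,0],[0,0,-8,0],[0,0,-8,0]]'
python3 - <<'E'
from h import *
T=toolT(); print(T.round(4))
E
```

```text
time_s: 4.58
tcp_pos: [0.5401, -0.1753, 0.0256]
ee_rot: [0.229, 0.973, 0.0, -0.0]
force: [-0.7, 0.3, -1.4]
gripper_width: 0.0114
finger_force: 45.0
time_s: 5.17
tcp_pos: [0.5405, -0.1755, 0.1066]
ee_rot: [0.229, 0.973, -0.0, 0.001]
force: [-0.8, 0.2, -2.7]
gripper_width: 0.0119
finger_force: 45.0
[[-8.952e-01  4.456e-01  1.900e-03  5.405e-01]
 [ 4.456e-01  8.952e-01 -8.000e-04 -1.755e-01]
 [-2.000e-03  1.000e-04 -1.000e+00  1.066e-01]
 [ 0.000e+00  0.000e+00  0.000e+00  1.000e+00]]
```

```bash
python3 -m handwheel '[[0.5,2,0,-0.05],[1,5,0,-0.15],[2,9,0,-0.26],[3,13,0,-0.37],[4,17,0,-0.47],[4.9,20,0,-0.56],[4.9,22,0,-0.627],[4.9,23,0,-0.627],[4.9,23,0,-0.627],[4.9,23,0,-0.627],[4.9,23,0,-0.627],[4.9,23,0,-0.627]]'
cat > b.py <<'E'
from h import *
import sys
T=toolT(); p=cams.camera("top"); save(sys.argv[1],p["image"]); C=cloud(p); im=p["image"].astype(int)
print(T.round(4)); np.save(sys.argv[1]+".npy",C)
x=cv2.resize(p["image"][150:280,200:400],None,fx=4,fy=4,interpolation=cv2.INTER_CUBIC); save(sys.argv[1]+"c",x)
E
python3 b.py t2
```

```text
time_s: 6.17
tcp_pos: [0.5984, 0.0507, 0.1054]
ee_rot: [-0.081, 0.997, -0.0, -0.0]
force: [-0.6, 0.2, -1.8]
gripper_width: 0.0114
finger_force: 45.0
[[-9.868e-01 -1.617e-01 -8.000e-04  5.984e-01]
 [-1.617e-01  9.868e-01 -2.000e-04  5.070e-02]
 [ 8.000e-04 -1.000e-04 -1.000e+00  1.054e-01]
 [ 0.000e+00  0.000e+00  0.000e+00  1.000e+00]]
```

View pics/t2c.png

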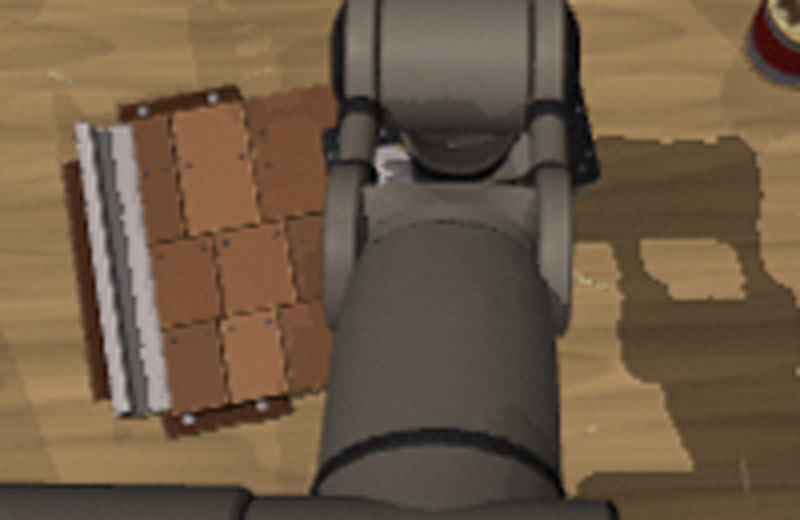

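The arm hides the trim from above (only a bit shows at crop pixel (390,160)), so I'll use the wrist camera for the relative measurement.

```bash
cat > w.py <<'E'
from h import *
import sys
T=toolT(); p=cams.camera("wrist"); save(sys.argv[1],p["image"])
C=cloud(p,T@np.array(p["T_tool_cam"])); np.save(sys.argv[1]+".npy",C); print(T.round(4))
E
python3 w.py w2
```

```text
[[-9.868e-01 -1.618e-01 -4.000e-04  5.986e-01]
 [-1.618e-01  9.868e-01 -1.000e-04  5.090e-02]
 [ 4.000e-04 -0.000e+00 -1.000e+00  1.056e-01]
 [ 0.000e+00  0.000e+00  0.000e+00  1.000e+00]]
```

View pics/w2.png

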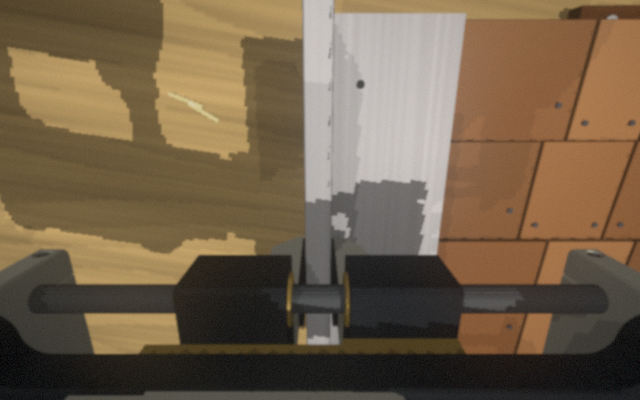

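```bash
cat > c.py <<'E'
from h import *
a=np.radians(9.43); ex=np.array([np.cos(a),np.sin(a)]); ey=np.array([-np.sin(a),np.cos(a)])
seat=np.array([.5893,.1114])-.015*ey; print("seat",seat)
def rf(C): d=C[...,:2]-seat; return np.stack([d@ex,d@ey-.124,C[...,2]],-1)
W=rf(np.load("w2.npy")); T1=rf(np.load("top.npy")); 
v,u=np.indices(W.shape[:2])
f=W[(abs(W[...,2]-.083)<.008)&(u>320)&(u<480)&(v<240)]
print("flange",len(f),np.median(f[:,2]),cv2.minAreaRect(f[:,:2].astype(np.float32)*1000), "xmin",np.percentile(f[:,0],.5),"ymax",np.percentile(f[:,1],99.5))
r=W[(abs(W[...,2]-.110)<.008)&(u>290)&(u<345)&(v<240)]
print("rib",len(r),np.median(r[:,2]),cv2.minAreaRect(r[:,:2].astype(np.float32)*1000))
def sh(P,n):
    m=(P[...,2]>.028)&(P[...,2]<.042)&(P[...,1]<-.03)&(P[...,1]>-.11)&(P[...,0]>-.14)&(P[...,0]<.13)
    s=P[m]; print(n,len(s),"xmin",np.percentile(s[:,0],[.5,2]),"ymin",np.percentile(s[:,1],[.5,2,5]))
sh(T1,"top"); sh(W,"wrist")
# wrist rows: shingle first rows
m=(W[...,2]>.028)&(W[...,2]<.042)&(u>470)&(u<580); s=W[m]; print("eave shingle x wrist",np.percentile(s[:,0],[.2,1,3]))
m=(T1[...,2]>.028)&(T1[...,2]<.042)&(T1[...,1]<-.03)&(T1[...,1]>-.088); s=T1[m]; print("eave shingle x top",np.percentile(s[:,0],[.2,1,3]))
E
python3 c.py
```

```text
seat [0.59175764 0.0966027 ]
flange 27031 0.08408859912088482 ((-63.16365432739258, -134.98826599121094), (59.33909225463867, 111.18399810791016), 89.81816864013672) xmin -0.11804580714275759 ymax -0.10601934909128939
rib 6987 0.11106122281211406 ((-68.64201354980469, -171.70706176757812), (12.064908981323242, 96.6698989868164), 89.80191040039062)
top 1309 xmin [-0.12672187 -0.12313485] ymin [-0.08799419 -0.08715357 -0.08544118]
wrist 23824 xmin [-0.12414513 -0.12240131] ymin [-0.08631885 -0.08512297 -0.08312956]
eave shingle x wrist [-0.12450023 -0.12335602 -0.12039544]
eave shingle x top [-0.56977014 -0.55132288 -0.12506199]
```

The trim is parallel to the board within 0.2° and its end is 1.5 mm off along x. Lower it to just over the board and then touch down, with the edge still about 16 mm outside the shingles.

```bash
python3 -m handwheel '[[0.15,0,1.5,0],[0.15,0,3,0],[0.15,0,4.5,0],[0.15,0,5.3,0],[0.15,0,5.8,0],[0.15,0,5.9,0],[0.15,0,5.9,0],[0.15,0,5.9,0]]'
python3 -m handwheel '[[0,0,0.05,0],[0,0,0.1,0],[0,0,0.15,0],[0,0,0.2,0],[0,0,0.25,0],[0,0,0.25,0],[0,0,0.25,0]]'
```

```text
time_s: 6.93
tcp_pos: [0.5979, 0.052, 0.0475]
ee_rot: [-0.082, 0.997, -0.0, 0.001]
force: [0.2, 0.5, -2.5]
gripper_width: 0.0118
finger_force: 45.0
time_s: 7.52
tcp_pos: [0.5973, 0.0522, 0.0442]
ee_rot: [-0.083, 0.997, 0.0, -0.0]
force: [-0.4, -0.8, -2.3]
gripper_width: 0.0114
finger_force: 45.0
```

```bash
python3 -m handwheel '[[0,0,0.03,0],[0,0,0.06,0],[0,0,0.1,0],[0,0,0.13,0],[0,0,0.13,0],[0,0,0.13,0]]'
python3 w.py w3
```

```text
time_s: 8.02
tcp_pos: [0.5974, 0.0521, 0.0434]
ee_rot: [-0.082, 0.997, 0.0, 0.0]
force: [-2.3, -1.1, 5.2]
gripper_width: 0.0121
finger_force: 45.0
[[-9.864e-01 -1.644e-01  4.000e-04  5.974e-01]
 [-1.644e-01  9.864e-01  0.000e+00  5.210e-02]
 [-4.000e-04 -0.000e+00 -1.000e+00  4.340e-02]
 [ 0.000e+00  0.000e+00  0.000e+00  1.000e+00]]
```

View pics/w3.png

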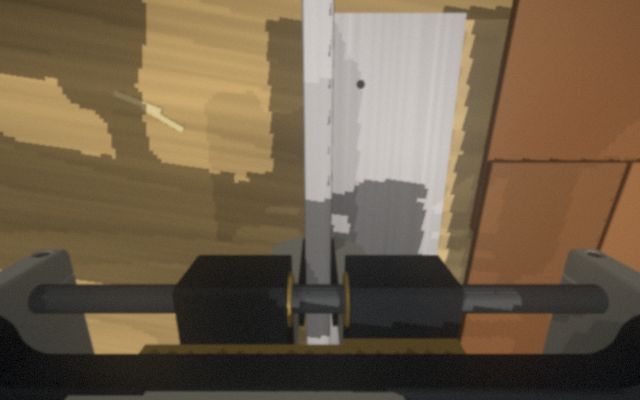

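Contact with the board at TCP z ≈ 0.0435–0.044. The picture shows the flange end at row 14 and the board end near row 8, so I'll measure that offset.

```bash
cat > d.py <<'E'
from h import *
exec(open("c.py").read().split("W=rf")[0].split("import *")[1])
W=rf(np.load("w3.npy")); v,u=np.indices(W.shape[:2])
f=W[(abs(W[...,2]-.022)<.006)&(u>335)&(u<455)&(v<170)]; print("flange",np.median(f[:,2]),cv2.minAreaRect(f[:,:2].astype(np.float32)*1000),np.percentile(f[:,0],[.2,1]))
b=W[(abs(W[...,2]-.019)<.006)&(u>474)&(u<500)&(v<170)]; print("board",np.median(b[:,2]),np.percentile(b[:,0],[.2,1]))
for c in (360,400,440,480,490): print(c,[(int(k),W[k,c].round(4).tolist()) for k in (2,5,8,11,14,17)])
E
python3 d.py
```

```text
seat [0.59175764 0.0966027 ]
flange 0.021984369506891546 ((-83.49090576171875, -130.69854736328125), (72.92919921875, 61.970001220703125), 0.9846471548080444) [-0.1192445  -0.11876834]
board 0.01897283071866908 [-0.1171849  -0.11675429]
360 [(2, [-0.1287, -0.1493, 0.001]), (5, [-0.1277, -0.1491, -0.0002]), (8, [-0.1261, -0.1492, 0.0008]), (11, [-0.1247, -0.1492, 0.0012]), (14, [-0.1189, -0.1515, 0.0214]), (17, [-0.1179, -0.1513, 0.0207])]
400 [(2, [-0.1288, -0.1293, 0.0007]), (5, [-0.1274, -0.1293, 0.0009]), (8, [-0.1261, -0.1291, 0.0007]), (11, [-0.1246, -0.1292, 0.0017]), (14, [-0.1187, -0.1338, 0.0224]), (17, [-0.1178, -0.1334, 0.0211])]
440 [(2, [-0.1286, -0.1095, 0.0012]), (5, [-0.1273, -0.1095, 0.0015]), (8, [-0.1263, -0.1088, 0.0001]), (11, [-0.1246, -0.1092, 0.0016]), (14, [-0.1188, -0.1159, 0.0221]), (17, [-0.1177, -0.1157, 0.0218])]
480 [(2, [-0.1285, -0.0899, 0.002]), (5, [-0.1276, -0.0888, -0.0]), (8, [-0.1261, -0.089, 0.0007]), (11, [-0.125, -0.0884, -0.0001]), (14, [-0.1235, -0.0885, 0.0007]), (17, [-0.122, -0.0885, 0.0012])]
490 [(2, [-0.1288, -0.0842, 0.0004]), (5, [-0.1276, -0.0839, 0.0001]), (8, [-0.1262, -0.0838, 0.0004]), (11, [-0.1247, -0.0838, 0.001]), (14, [-0.1234, -0.0837, 0.001]), (17, [-0.1221, -0.0834, 0.001])]
```

Ends are even within about 1.5 mm. Raise 1 mm and slide in gently.

```bash
python3 -m handwheel '[[0,0,-0.1,0],[-0.1,0.2,-0.1,0],[-0.1,0.5,-0.1,0],[-0.1,0.8,-0.1,0],[-0.1,1.1,-0.1,0],[-0.1,1.4,-0.1,0],[-0.1,1.7,-0.1,0],[-0.1,2,-0.1,0],[-0.1,2.2,-0.1,0],[-0.1,2.2,-0.1,0]]'
python3 w.py w4
```

```text
time_s: 8.9
tcp_pos: [0.5946, 0.0745, 0.0439]
ee_rot: [-0.083, 0.997, 0.0, -0.0]
force: [-0.1, 0.7, -2.7]
gripper_width: 0.0122
finger_force: 45.0
[[-9.863e-01 -1.649e-01 -1.000e-04  5.946e-01]
 [-1.649e-01  9.863e-01  2.000e-04  7.450e-02]
 [ 0.000e+00  2.000e-04 -1.000e+00  4.390e-02]
 [ 0.000e+00  0.000e+00  0.000e+00  1.000e+00]]
```

View pics/w4.png

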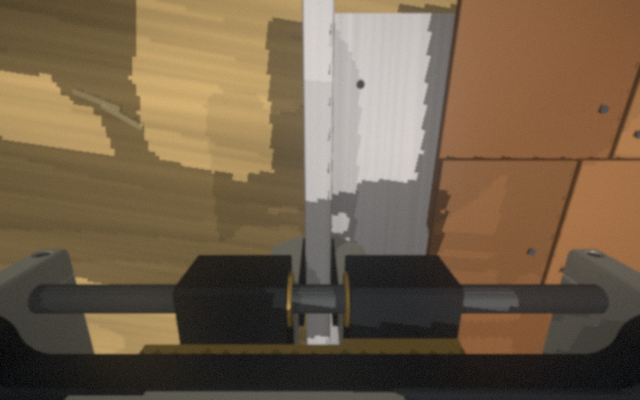

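The flange has gone in under the shingles: their edge at column 455 now covers the flange edge (col 466). They are lying flat and the force is clean, so I'll continue.

```bash
python3 -m handwheel '[[0,0.2,0,0],[0,0.5,0,0],[0,0.8,0,0],[0,1.1,0,0],[0,1.4,0,0],[0,1.7,0,0],[0,1.9,0,0],[0,1.9,0,0],[0,1.9,0,0]]'
python3 -m handwheel '[[0,0.05,0,0],[0,0.1,0,0],[0,0.15,0,0],[0,0.2,0,0],[0,0.25,0,0],[0,0.25,0,0]]'
```

```text
time_s: 9.7
tcp_pos: [0.5916, 0.0929, 0.0439]
ee_rot: [-0.083, 0.997, 0.0, 0.0]
force: [0.0, 0.8, -1.8]
gripper_width: 0.0117
finger_force: 45.0
time_s: 10.2
tcp_pos: [0.5912, 0.0951, 0.044]
ee_rot: [-0.083, 0.997, -0.0, 0.0]
force: [-0.6, -0.2, -1.8]
gripper_width: 0.0116
finger_force: 45.0
```

```bash
python3 -m handwheel '[[0,0.03,0,0],[0,0.06,0,0],[0,0.1,0,0],[0,0.13,0,0],[0,0.15,0,0],[0,0.15,0,0]]'
python3 -m handwheel '[[0,0.03,0,0],[0,0.06,0,0],[0,0.1,0,0],[0,0.1,0,0],[0,0.1,0,0]]'
```

```text
time_s: 10.7
tcp_pos: [0.5912, 0.0952, 0.0441]
ee_rot: [-0.083, 0.997, -0.001, 0.0]
force: [-0.7, -8.3, -0.2]
gripper_width: 0.0116
finger_force: 45.0
time_s: 11.12
tcp_pos: [0.5912, 0.0953, 0.0442]
ee_rot: [-0.083, 0.997, -0.002, 0.0]
force: [-0.2, -12.2, -0.2]
gripper_width: 0.0117
finger_force: 45.0
```

Butted against the lath ends (12 N along −y, at the predicted place). Ease the side load and press down.

```bash
python3 -m handwheel '[[0,-0.1,0,0],[0,-0.15,0.05,0],[0,-0.15,0.1,0],[0,-0.15,0.15,0],[0,-0.15,0.2,0],[0,-0.15,0.2,0],[0,-0.15,0.2,0],[0,-0.15,0.2,0]]' 1 55
python3 w.py w5
```

```text
time_s: 11.78
tcp_pos: [0.5913, 0.0951, 0.0435]
ee_rot: [-0.083, 0.997, -0.001, 0.0]
force: [-4.2, -6.7, 9.8]
gripper_width: 0.0116
finger_force: 55.0
[[-9.864e-01 -1.645e-01  1.000e-03  5.913e-01]
 [-1.645e-01  9.864e-01 -1.400e-03  9.510e-02]
 [-8.000e-04 -1.500e-03 -1.000e+00  4.350e-02]
 [ 0.000e+00  0.000e+00  0.000e+00  1.000e+00]]
```

View pics/w5.png

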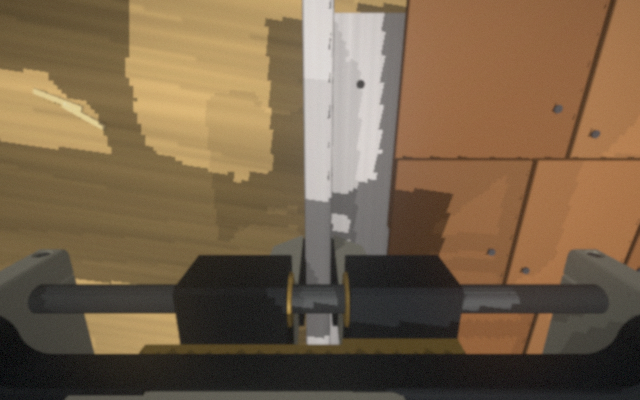

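The flange is well under: the shingle edge now runs down columns 405–390, the rib lies along the board edge, and the shingles are flat. One numeric check before handing in.

```bash
cat > e.py <<'E'
from h import *
exec(open("c.py").read().split("W=rf")[0].split("import *")[1])
W=rf(np.load("w5.npy")); v,u=np.indices(W.shape[:2])
f=W[(abs(W[...,2]-.022)<.006)&(u>337)&(u<385)&(v<160)]; A=np.c_[f[:,:2],np.ones(len(f))]; c=np.linalg.lstsq(A,f[:,2],rcond=None)[0]
print("flange z",np.median(f[:,2]),"tilt deg",np.degrees(c[:2]),"xend",np.percentile(f[:,0],[.2,1]))
r=W[(abs(W[...,2]-.049)<.006)&(u>295)&(u<340)&(v<230)]; print("rib",np.median(r[:,2]),cv2.minAreaRect(r[:,:2].astype(np.float32)*1000))
for n in ("w3","w5"):
    P=rf(np.load(n+".npy")); 
    for x in (-.09,-.02):
        m=(abs(P[...,0]-x)<.012)&(P[...,1]>-.086)&(P[...,1]<-.075)&(P[...,2]>.025); q=P[m]; print(n,x,m.sum(),"shingle z",np.median(q[:,2]) if len(q) else None)
    m=(P[...,2]>.028)&(P[...,2]<.042)&(u>380)&(v<160); print("sh ymin",np.percentile(P[m][:,1],[.2,1]))
p=cams.camera("top"); C=cloud(p)
for n in ["reed_tin","hammer"]:
    for d in outline_of(p,n)[:1]: print(n,np.median(C[d["mask"]&(p["range_z"]>0)],0).round(3))
s=status.observe(); print(s["force"],s["time_s"])
E
python3 e.py
```

```text
seat [0.59175764 0.0966027 ]
flange z 0.022010820688863952 tilt deg [ 0.08950188 -0.2157567 ] xend [-0.11826608 -0.11777439]
rib 0.048968978073731725 ((-71.12893676757812, -127.07774353027344), (12.051162719726562, 91.7612075805664), 89.9732894897461)
w3 -0.09 1534 shingle z 0.036153008177661816
w3 -0.02 955 shingle z 0.03619506607882045
sh ymin [-0.09166191 -0.09130335]
w5 -0.09 1530 shingle z 0.03616569834912088
w5 -0.02 4475 shingle z 0.12503228857664428
sh ymin [-0.09122015 -0.0908911 ]
reed_tin [ 0.722 -0.222  0.11 ]
hammer [0.564 0.497 0.023]
[-3.3848894  -8.00272383 10.02876307] 11.9833
```

All checks agree: rib centre at roof y ≈ −124 mm relative to the shingle edge, flange flat, ends even, shingles unmoved, about 12 N on the board.

```bash
python3 -c "
from workcell import workorder; print(workorder.hand_in())"
```

```text
the job is handed in; nothing more can be done
None
```

I've handed in the job at about 12 s: the trim is under the shingles and butted on the lath ends, flat and even with the board within about 1 mm, still gripped and pressed down with about 12 N; the shingles stayed down, and the reed tin and hammer show no sign of being moved (the nail tin was never re-measured), but no verdict came back.

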